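Load a finned module into a test chamber through its spring flap

TASK

Tip the standing finned module over towards the test chamber so that it lies in the infeed lane fins up, then take the wooden push stick and push the module through the spring flap until you feel it press the sprung contact plate hidden inside, without ramming the plate. Draw the stick back out so that the flap shuts behind the module, and leave the stick standing on its bar on the bench outside the chamber; leave the other things on the bench alone.

Things in the scene. Friction and masses are not known exactly. Their poses are not given: they have to be found in the camera images.
- port (a point): Point on the bench (z = 0) under the shut flap, mid-doorway, of the test chamber. x points level into the chamber, y to the left looking in, z up. The doorway is 64 mm wide, 52 mm high and has no sill: the bench is the floor, inside too. Position and yaw differ each time
- lintel (a point): Middle of the top front edge of the test chamber, 72 mm straight above port, same axes. The chamber is a fixed grey box, 84 mm wide, with a flat roof at this height, that reaches from here 185 mm along x; 4 mm thick foot flanges stand out to 64 mm either side of its middle line
- lane (a point): Bench level, middle of the outer end of the straight infeed lane, 110 mm before port, same axes. The lane lies between two fixed aluminium guides 14 mm high, 8 mm thick and 60 mm apart, from here to the doorway; from here outwards they flare for another 32 mm
- flap (a joint): Steel flap in the doorway, 60 mm wide, 44 mm high, hinged along its top 50 mm above the bench; rad, 0 = shut, 1.55 = swung fully inwards. It opens inwards only; a weak spring (1 to 2 N at its edge) shuts it. Lying on the 30 mm high module it reaches 48 mm into the chamber, so it falls shut only once the module's rear end is farther in than that
- contact_plate (a joint): Sprung plate in the chamber that meets the module's leading end; m, 0 = free, grows as pressed; 0.7 N at first touch and 0.7 N more per mm; 3 mm held for a moment is sound contact, over 12 mm damages it. Its depth differs each time and cannot be seen: its free face lies 122 to 142 mm inside, along x of port
- module_center (a point): Centre of the loose aluminium module, 70 x 50 x 30 mm, 0.17 to 0.34 kg (1 to 2.5 N to slide). At the start it stands on end in the lane, 97 to 113 mm before the flap, this point 35 mm up. z: its 70 mm length, up at the start; y: 50 mm width; x: 30 mm thickness, from the finned side (-x, six lengthwise fins, away from the chamber) to the flat base (+x). Lying fins up, its x points straight down
- stick_grip (a point): Grip point of the loose wooden push stick (0.2 kg), on the axis of its upright grip, 55 mm above its underside. The grip is 24 mm thick along x, 30 mm wide along y, from 20 to 86 mm above the underside. x points along the bar to its pushing end, z up. The bar is 28 mm wide, 20 mm high, and reaches from 20 mm behind the grip's axis to 125 mm ahead of it
- stick_tip (a point): Middle of the push stick's pushing end, 125 mm ahead of the grip's axis and 10 mm above the underside; same axes as stick_grip
- side_cutter: Bystander: side cutter lying flat, 136 x 54 x 12 mm; origin at the centre of its underside
- driver_a: Bystander: screwdriver lying flat, 162 x 19 x 18 mm; origin at the centre of its underside
- transformer: Bystander: small transformer, 30 x 56 x 30 mm; origin at the centre of its underside
Not all that is in view belongs to the job. Several things look just like the part that bears module_center: the one meant starts farthest to the robot's right.

How it is judged:
By the outcome, as a careful person would: the job done as asked, in the order asked, and still so for the second after the job is handed in, with the robot touching nothing.
It also fails if it takes over 64 s, if anything falls off the work surface, if the arm or the gripper's body presses on something with over 40 N, if the wrist force passes 120 N, or if a joint passes its speed limit or range.

ROBOT

A 7-joint arm with a two-finger parallel gripper is mounted at the origin on a cart in front of the work surface, level with it; the furniture and walls round the work are solid. World frame = base frame: x ahead of the robot, y to its left, z up, the work surface at z = 0. Lengths are in m, angles in rad, forces in N, time in s.
With the tool pointing down it reaches from about 0.425 to 0.875 m from the base axis. Payload 8.4 kg.
Tool frame: the origin (TCP) lies midway between the tips of the shut fingers; the grasp point (between the pads) lies 19 mm behind it; z points along the fingers, x is the direction in which the jaws open and shut, and the axes are right-handed (so a half turn about z gives the same grasp; the last joint's range is limited). The gripper opens to 85 mm and grips with 20 to 120 N. Pads are 22 mm wide; open, the fingers measure 114 mm over their backs; the gripper's body (76 mm by 85 mm) begins 54 mm behind the grasp point. The pads swing forward as they close: fully open they stand 13 mm farther back than shut.
Start: joints at [-1.3, 0.333, 0.04, 1.465, -0.013, 1.343, -0.059], TCP at [0.235, 0.606, 0.231] pointing down, gripper open.
Joint ranges: [-2.58, 2.58], [-0.38, 2.09], [-1.3, 1.39], [0.25, 2.4], [-1.5, 4.64], [0.08, 2.09], [-2.65, 2.65]. Speed limits (rad/s): [2.22, 2.22, 2.79, 2.79, 3.14, 3.14, 3.14].

INTERFACE

Orientations are given as a 3x3 rotation matrix whose columns are the frame's x, y, z axes.
In Python, from rig import * gives the robot as it stands.
- The arm moves only by the shell command python3 -m crank 'ROWS'. ROWS is a JSON object of lists of equal length, an entry for each row: "turn": the turn, a rotation vector about the tool's x, y, z in degrees, a list of three; "offset": the shift along the tool's x, y, z in cm, a list of three; "grip": the closure, from 0 (fully open) to 1 (shut). In form: {"turn": [[ax, ay, az], ...], "offset": [[tx, ty, tz], ...], "grip": [grip, ...]}. A call has 1 to 12 rows; each row is the pose to reach, as a shift and turn from the pose measured when the call began, along the tool's axes at that moment; what a row does not reach only later rows make up. A row lasts 1/10 s, in which the tool goes at most 50 mm and 8.59 degrees, less where a joint would pass 70% of its speed; a pose out of reach is approached as far as the arm can. A call with a gripper value outside its range is refused whole. The fingers move at their own pace and stop on an object; the grip force is fixed at half the most. Time passes only in rows, so rows that repeat a pose let the fingers close. It gives the time, the measured TCP pose, the force and the opening at its end, in the units of the state.
- sense(): the state, without advancing time (a new reading comes with each control period).
- read_camera(name): name is "scene" or "top" or "wrist"; returns a dict with "color" (480x640x3 uint8, red, green, blue), "range_z" (480x640 float32, m along the optical axis (not along the pixel's ray), 0 where there is no reading), "camera_matrix" (3x3 intrinsics, pixels), "world_from_camera" (4x4, takes a point from camera to world coordinates). Camera axes: x right, y down, z forward; pixel columns grow to the right and rows downward; lengths in m; the calibration is good to about 2 mm. A picture is of the moment at which its call begins.
- job_done(): hands the job in, once; it reports no verdict.
Trained networks look in the newest picture that a camera, given by its name, has taken for a name from the list of things; names that differ only in an ending like _2 or _b are one class to them, and where a whole thing is asked for, a point or a joint stands for the part that bears it (a point fixed in the world has none). Each returns a list of dicts, best first, with "confidence" (0 to 1); they miss things now and then, are a little off and sometimes report something else, mostly with a low value. They report only what shows in the picture. A call takes as long as a camera call. They do not tell look-alikes from the thing itself.
- cut_out(label, camera): "region" (480x640 bool, what is visible of it) and "box" ([centre column, centre row, width, height] in pixels, round what is visible of it).
- landmark_of(label, camera): "at" ([column, row] in pixels: a listed point, or the origin of a listed thing).
The state is a dict: "time_s": time; "joint_pos": joint angles; "joint_vel": joint speeds; "effort": joint torques, N m; "position": TCP position; "ee_rot": TCP orientation; "contact_force": force on the tool from outside, world axes, zero at the start; "moment": the same for the moment, N m; "gripper_width": opening from 0.0 (shut) to 1.0 (fully open).
Only numpy, scipy, OpenCV 4.12 (cv2) and the standard library are available. Lean on these libraries where they do the work, as an engineer would, in place of code of your own. Each camera call takes 0.05 s, during which the arm holds its last target.

## Working session

There is one attempt and no reset: what is moved stays moved. The work goes in short steps, Python scripts to look and compute and a shell command to move; the robot and the scene stay as the last step left them, time stands still between calls to the robot, and variables do not carry over. Pictures are saved under pics/ and viewed, and the job is handed in when it is done.

```bash
ls; mkdir -p pics
python3 - <<'E'
from rig import *
import cv2
s=sense()
for k,v in s.items(): print(k,v)
for n in ("scene","top","wrist"):
    c=read_camera(n); cv2.imwrite(f"pics/a_{n}.png",c["color"][:,:,::-1])
    print(n,c["camera_matrix"].tolist(),c["world_from_camera"].round(3).tolist())
    for l in ("port","lintel","lane","module_center","stick_grip","stick_tip","side_cutter","driver_a","transformer"):
        print(l,[( [round(float(q)) for q in d["at"]],round(d["confidence"],2)) for d in landmark_of(l,n)])
E
```

```text
pics
time_s 0.0
joint_pos [-1.30022153  0.33391704  0.03985565  1.46628073 -0.01340243  1.34329423
 -0.05849739]
joint_vel [ 9.78603226e-04 -9.38026471e-04  5.89552892e-04  9.12385740e-05
 -8.98697488e-04 -1.45482985e-03 -9.34589223e-05]
effort [ 2.17641505e-04 -6.58525729e+01  1.36526227e+00 -4.05571747e+01
  1.66052644e-02  1.25157234e-02  8.98965808e-07]
position [0.23476327 0.6056312  0.23041241]
ee_rot [[ 3.61403327e-01  9.32409455e-01 -4.93327284e-04]
 [ 9.32408160e-01 -3.61403649e-01 -1.55728961e-03]
 [-1.63032184e-03  1.02827261e-04 -9.99998666e-01]]
contact_force [-0.23568187  0.17296107  0.40463723]
moment [-0.01105795  0.02839995  0.0059895 ]
gripper_width 1.0000325988614416
scene [[579.4778276534785, 0.0, 319.4040600316317], [0.0, 579.4778276534785, 232.9754431363039], [0.0, 0.0, 1.0]] [[0.79, -0.358, 0.498, -0.194], [-0.613, -0.443, 0.654, -1.148], [-0.014, -0.822, -0.569, 0.928], [0.0, 0.0, 0.0, 1.0]]
port [([376, 282], 0.79)]
lintel [([374, 260], 0.66)]
lane [([330, 291], 0.8)]
module_center [([336, 279], 0.95), ([356, 203], 0.87), ([395, 221], 0.84), ([250, 194], 0.61
[... 378 characters left out ...]
 -0.993, 0.954], [0.0, 0.0, 0.0, 1.0]]
port [([406, 227], 0.94)]
lintel [([410, 224], 0.56), ([212, 228], 0.39)]
lane []
module_center [([347, 140], 0.98), ([389, 277], 0.86), ([164, 247], 0.81), ([269, 147], 0.66)]
stick_grip [([200, 285], 0.66)]
stick_tip [([211, 228], 0.78)]
side_cutter [([237, 322], 0.78)]
driver_a []
transformer [([486, 270], 0.69)]
wrist [[424.32687491205303, 0.0, 322.81151044622015], [0.0, 424.32687491205303, 234.7915818313009], [0.0, 0.0, 1.0]] [[0.362, 0.899, 0.246, 0.174], [0.932, -0.349, -0.095, 0.631], [-0.0, 0.263, -0.965, 0.374], [0.0, 0.0, 0.0, 1.0]]
port []
lintel []
lane []
module_center []
stick_grip []
stick_tip []
side_cutter []
driver_a []
transformer []
```

View pics/a_scene.png

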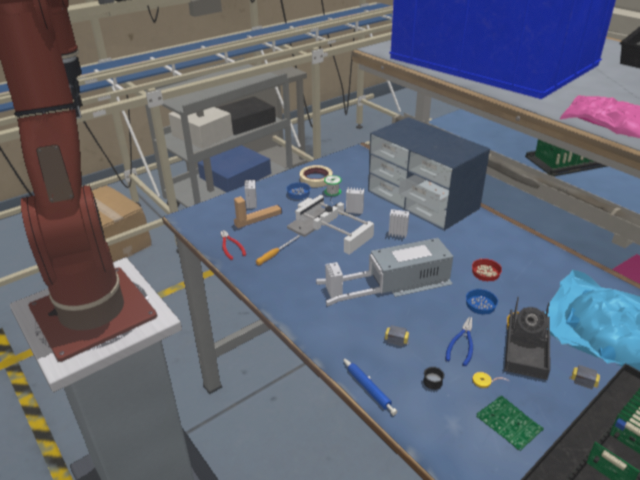

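View pics/a_top.png

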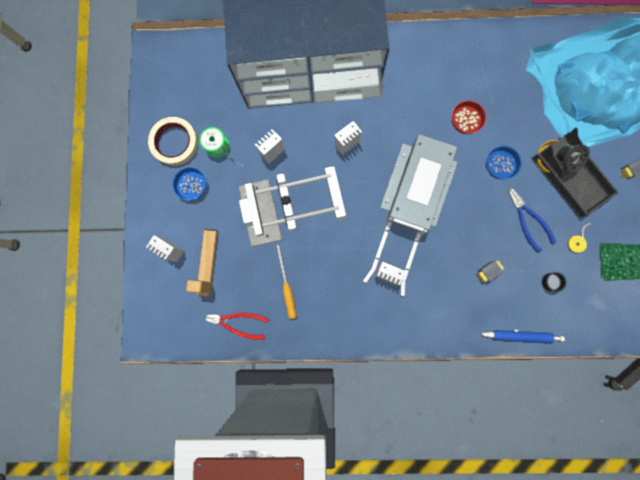

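The four look-alikes in the top view are at (389,277), (347,140), (269,147) and (164,247). The one at (389,277) is farthest to the robot's right (image right), and it stands between the guides in front of the chamber. I'll confirm it in an enlarged crop.

```bash
cat > h.py <<'E'
from rig import *
import numpy as np, cv2
def cloud(c):
    K=c["camera_matrix"];z=c["range_z"].astype(float)
    v,u=np.mgrid[0:480,0:640]
    p=np.stack([(u-K[0,2])/K[0,0]*z,(v-K[1,2])/K[1,1]*z,z],-1)
    T=c["world_from_camera"]; w=p@T[:3,:3].T+T[:3,3]; w[z==0]=np.nan
    return w
def ray(c,px,h):
    K=c["camera_matrix"];T=c["world_from_camera"]
    d=T[:3,:3]@np.array([(px[0]-K[0,2])/K[0,0],(px[1]-K[1,2])/K[1,1],1.]); o=T[:3,3]
    return o+d*(h-o[2])/d[2]
def proj(c,P):
    K=c["camera_matrix"];T=c["world_from_camera"]
    q=(np.atleast_2d(P)-T[:3,3])@T[:3,:3]; return (q[:,:2]/q[:,2:])*[K[0,0],K[1,1]]+K[:2,2]
E
python3 - <<'E'
from h import *
np.set_printoptions(precision=4,suppress=True)
c=read_camera("top"); w=cloud(c); np.savez("top.npz",w=w,color=c["color"])
cv2.imwrite("pics/b1.png",cv2.resize(c["color"][110:310,340:480,::-1],None,fx=4,fy=3.0*4/3,interpolation=cv2.INTER_CUBIC)[:,:][:800] [::1] if False else cv2.resize(c["color"][110:310,340:480,::-1],None,fx=3,fy=3,interpolation=cv2.INTER_CUBIC))
cv2.imwrite("pics/b2.png",cv2.resize(c["color"][220:310,140:260,::-1],None,fx=5,fy=5,interpolation=cv2.INTER_CUBIC))
print("port",ray(c,landmark_of("port","top")[0]["at"],0))
for d in landmark_of("module_center","top"): print("mod",d["at"],ray(c,d["at"],.035))
print("grip",ray(c,landmark_of("stick_grip","top")[0]["at"],.055)); print("tip",ray(c,landmark_of("stick_tip","top")[0]["at"],.010))
s=w[...,2]
# chamber roof
m=(s>.066)&(s<.078); m[:, :370]=0; m[:,470:]=0; m[:120]=0; m[250:]=0
p=w[m]; print("roof",len(p),p.mean(0),p[:,2].std()); r=cv2.minAreaRect(p[:,:2].astype(np.float32)*1000); print(r, cv2.boxPoints(r))
# module top
m=(s>.055)&(s<.08); m[:, :360]=0; m[:,420:]=0; m[:250]=0;m[300:]=0
p=w[m]; print("modtop",len(p),p.mean(0)); r=cv2.minAreaRect(p[:,:2].astype(np.float32)*1000); print(r)
# stick
m=(s>.012)&(s<.03); m[:, :180]=0; m[:,225:]=0; m[:220]=0;m[302:]=0
p=w[m]; print("bar",len(p),p.mean(0)); r=cv2.minAreaRect(p[:,:2].astype(np.float32)*1000); print(r, cv2.boxPoints(r))
m=(s>.075)&(s<.1); m[:, :180]=0; m[:,225:]=0; m[:220]=0;m[302:]=0
p=w[m]; print("griptop",len(p),p.mean(0)); r=cv2.minAreaRect(p[:,:2].astype(np.float32)*1000); print(r)
m=(s>.008)&(s<.02); m[:, :355]=0; m[:,440:]=0; m[:225]=0;m[300:]=0
p=w[m]; print("guides",len(p));np.save("g.npy",p)
E
```

```text
port [ 0.5929 -0.3477  0.    ]
mod [163.6, 248.4] [0.5554 0.1762 0.035 ]
mod [267.7, 147.2] [ 0.773  -0.0486  0.035 ]
mod [390.5, 274.6] [ 0.4908 -0.3059  0.035 ]
mod [347.1, 139.6] [ 0.7854 -0.2222  0.035 ]
grip [0.4781 0.0944 0.055 ]
tip [0.6023 0.0824 0.01  ]
roof 3685 [ 0.6776 -0.373   0.0723] 0.0017426765152941197
((678.3125610351562, -373.54327392578125), (84.23149108886719, 190.27810668945312), 69.15340423583984) [[ 574.414  -379.0451]
 [ 752.2359 -446.7589]
 [ 782.2111 -368.0414]
 [ 604.3892 -300.3277]]
modtop 330 [ 0.4951 -0.3017  0.0688]
((493.5562744140625, -301.44061279296875), (49.96974182128906, 30.124597549438477), 66.62904357910156)
bar 756 [0.5353 0.088  0.0192]
((528.666748046875, 112.64105224609375), (75.11166381835938, 144.6925048828125), 84.00994110107422) [[452.7964  82.84  ]
 [596.6988  67.7405]
 [604.5371 142.4421]
 [460.6347 157.5416]]
griptop 188 [0.4739 0.0942 0.0844]
((474.111572265625, 95.39717102050781), (30.583545684814453, 23.835430145263672), 81.96546936035156)
guides 518
```

View pics/b1.png

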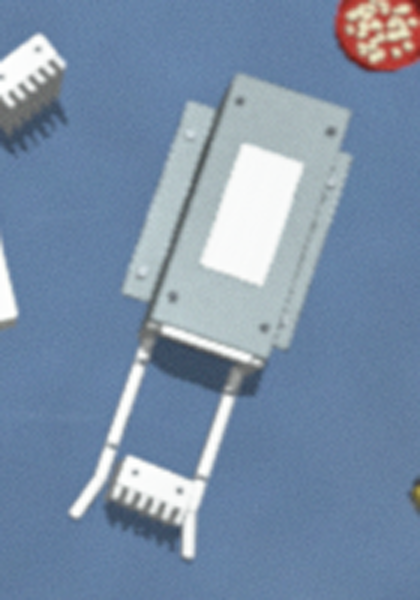

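View pics/b2.png

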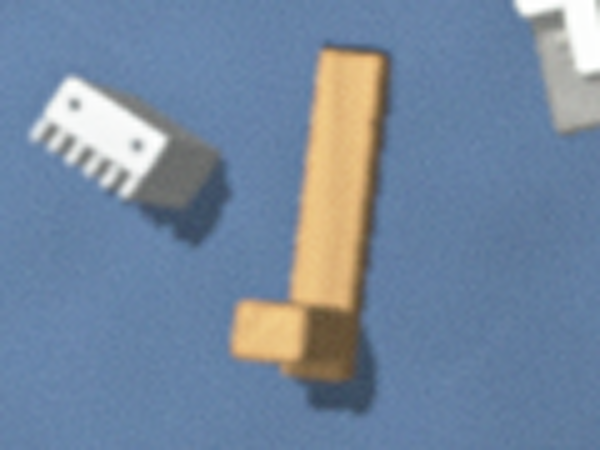

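The crop confirms it: the module at (389,277) stands at the outer end of the lane with its fins away from the chamber. The stick's grip is at (195,287) and its tip at (210,231). Next I'll refine the axes.

Run:
```python
from h import *
np.set_printoptions(precision=4,suppress=True)
d=np.load("top.npz");w=d["w"];s=w[...,2]
for a in (-20.85,):
    t=np.radians(a);ex=np.array([np.cos(t),np.sin(t)]);ey=np.array([-ex[1],ex[0]])
    o=np.array([.5894,-.3397])
    q=np.stack([(w[...,:2]-o)@ex,(w[...,:2]-o)@ey,s],-1)*1000
    Q=q.reshape(-1,3)
    m=(Q[:,2]>66)&(Q[:,2]<78)&(abs(Q[:,1])<60)&(Q[:,0]>-30)&(Q[:,0]<220)
    R=Q[m]
    for x in range(0,190,20):
        r=R[(R[:,0]>x)&(R[:,0]<x+20)]; print("roof",x,np.percentile(r[:,1],[2,98]),len(r))
    for y in range(-40,40,20):
        r=R[(R[:,1]>y)&(R[:,1]<y+20)]; print("roof y",y,np.percentile(r[:,0],[1,99]))
    m=(Q[:,2]>9)&(Q[:,2]<19)&(abs(Q[:,1])<60)&(Q[:,0]>-150)&(Q[:,0]<0)
    G=Q[m]
    for x in range(-150,0,15):
        r=G[(G[:,0]>x)&(G[:,0]<x+15)]; 
        for sg in (1,-1):
            rr=r[(r[:,1]*sg>20)]
            if len(rr)>3: print("guide",x,sg,np.percentile(rr[:,1],[5,50,95]),len(rr), rr[:,2].mean())
    m=(Q[:,2]>64)&(Q[:,2]<76)&(abs(Q[:,1])<40)&(Q[:,0]>-150)&(Q[:,0]<-60)
    M=Q[m]; print("mod",M.min(0),M.max(0),np.median(M,0),len(M))
    r=cv2.minAreaRect(M[:,:2].astype(np.float32)); print(r)
```

```text
roof 0 [-39.3567  40.2159] 380
roof 20 [-39.5772  40.4833] 401
roof 40 [-39.8508  40.7219] 397
roof 60 [-39.4891  40.4864] 388
roof 80 [-40.2296  40.5399] 396
roof 100 [-40.3355  40.6155] 392
roof 120 [-39.9684  40.3272] 388
roof 140 [-40.0539  40.5445] 377
roof 160 [-39.758   40.1645] 378
roof 180 [-39.4388  40.5791] 187
roof y -40 [  4.0538 188.0522]
roof y -20 [  2.5291 187.7989]
roof y 0 [  2.3855 188.1448]
roof y 20 [  3.229  187.4149]
guide -135 1 [36.4222 41.0142 45.4067] 28 13.358667505777417
guide -135 -1 [-44.1368 -39.7667 -36.0846] 27 13.313998337544085
guide -120 1 [28.4911 36.7316 40.6771] 30 13.580908283203998
guide -120 -1 [-41.4102 -36.2141 -31.6409] 32 13.518060253101119
guide -105 1 [26.4495 33.9151 37.8259] 30 13.741936239356013
guide -105 -1 [-37.6009 -34.6245 -32.0373] 21 14.100137093188797
guide -90 1 [30.7761 34.6795 37.9805] 27 13.609821281077428
guide -90 -1 [-37.0879 -33.9393 -29.8057] 25 14.012581484139535
guide -75 1 [31.1595 34.4055 38.045 ] 26 13.77622427255077
guide -75 -1 [-37.1027 -33.4534 -30.2316] 26 13.666886560116605
guide -60 1 [30.3073 34.2772 37.6238] 26 13.517559342074943
guide -60 -1 [-36.9629 -33.0515 -29.936 ] 25 14.093981735720806
guide -45 1 [30.7516 34.8547 37.7086] 25 13.802057741193154
guide -45 -1 [-36.898  -32.7123 -29.7387] 26 13.778274135947022
guide -30 1 [30.9969 34.525  38.0693] 28 13.283616168217534
guide -30 -1 [-37.4755 -33.6887 -30.5627] 28 13.49081415958216
guide -15 1 [30.3443 34.5686 37.7501] 25 13.557069787774537
guide -15 -1 [-37.366  -33.394  -29.9692] 26 14.505595688400213
mod [-118.7788  -23.5557   64.1654] [-87.4612  26.3913  73.743 ] [-100.5525    1.3976   69.6347] 303
((-103.29701232910156, 1.6937923431396484), (49.97880935668945, 30.115009307861328), 87.03485870361328)
```

```bash
cat >> h.py <<'E'
from scipy.spatial.transform import Rotation as Ro
A=np.radians(-20.85);EX=np.array([np.cos(A),np.sin(A),0]);EY=np.array([-EX[1],EX[0],0])
PORT=np.array([.5919,-.3401,0.])
def pw(x,y,z): return PORT+(x*EX+y*EY)/1000+np.array([0,0,z/1000])
def rel(P,yawdeg,s=None):
    s=s or sense(); R=np.array(s["ee_rot"]); a=np.radians(yawdeg)
    T=np.column_stack([[np.cos(a),np.sin(a),0],[np.sin(a),-np.cos(a),0],[0,0,-1]])
    off=R.T@(np.asarray(P)-s["position"])*100
    rv=Ro.from_matrix(R.T@T).as_rotvec(degrees=True)
    print("off",off.round(2).tolist(),"turn",rv.round(1).tolist())
E
python3 - <<'E'
from h import *
s=sense();print(s["time_s"])
for r,a in ((.62,56),(.6,41),(.58,26),(.56,11),(.55,-4),(.545,-18),(.54,-28)):
    t=np.radians(a); print(a); rel([r*np.cos(t),r*np.sin(t),.2],max(a,-20.85),s)
print(pw(-150,1,200)); rel(pw(-150,1,120),-20.85,s)
# stick
d=np.load("top.npz");w=d["w"];z=w[...,2]
m=(z>.012)&(z<.026); m[:, :192]=0; m[:,218]=0; m[:,219:]=0; m[:225]=0;m[300:]=0
p=w[m][:,:2].astype(np.float32); r=cv2.minAreaRect(p*1000); print(len(p),r)
m=(z>.08)&(z<.095); m[:, :180]=0; m[:,225:]=0; m[:220]=0;m[302:]=0
p=w[m]; print(p.min(0),p.max(0),len(p)); print(cv2.minAreaRect(p[:,:2].astype(np.float32)*1000))
E
```

```text
1.75
56
off [-4.54, 13.75, 3.13] turn [0.0, 0.0, 12.8]
41
off [-11.93, 27.99, 3.13] turn [0.0, 0.0, 27.8]
26
off [-22.45, 39.42, 3.13] turn [0.0, 0.0, 42.8]
11
off [-35.16, 47.39, 3.13] turn [0.0, 0.0, 57.8]
-4
off [-48.74, 52.54, 3.13] turn [0.0, 0.0, 72.8]
-18
off [-61.96, 54.42, 3.13] turn [0.0, 0.0, 86.8]
-28
off [-71.4, 53.62, 3.13] turn [0.0, 0.0, 89.7]
[ 0.45207861 -0.28577709  0.2       ]
off [-75.3, 52.48, 11.13] turn [0.0, 0.0, 89.7]
742 ((526.2818603515625, 89.88150024414062), (28.90183448791504, 144.74822998046875), 83.66352844238281)
[0.46145018 0.08026972 0.08040371] [0.48577523 0.11052027 0.08910779] 178
((474.09588623046875, 95.64566040039062), (30.095829010009766, 23.734935760498047), 81.96546936035156)
```

```bash
python3 -m crank '{"turn":[[0,0,4],[0,0,8],[0,0,13],[0,0,18],[0,0,23],[0,0,28],[0,0,33],[0,0,38],[0,0,43],[0,0,48],[0,0,53],[0,0,58]],"offset":[[-1,4.5,1],[-2.5,9,2],[-4.5,13.7,3],[-7,18.4,3],[-9.4,23.2,3],[-12,28,3],[-15.4,31.8,3],[-18.9,35.6,3],[-22.4,39.4,3],[-26.6,42,3],[-30.9,44.7,3],[-35,47.4,3]],"grip":[1,1,1,1,1,1,1,1,1,1,1,1]}'
python3 - <<'E'
from h import *
s=sense();print(s["time_s"],s["position"])
for a,r in ((0,.55),(-14,.545),(-24,.54)):
    t=np.radians(a); rel([r*np.cos(t),r*np.sin(t),.2],max(a,-20.85),s)
rel(pw(-150,1,100),-20.85,s)
E
```

```text
time_s: 2.95
position: [0.5472, 0.1222, 0.2016]
ee_rot: [[0.983, 0.184, 0.001], [0.184, -0.983, 0.0], [0.001, -0.0, -1.0]]
contact_force: [1.1, 0.0, 0.0]
gripper_width: -0.002
2.95 [0.54721496 0.12222511 0.20156678]
off [-1.98, 12.07, 0.15] turn [-0.0, -0.0, 10.6]
off [-6.48, 24.63, 0.15] turn [-0.0, -0.0, 24.6]
off [-11.59, 32.61, 0.14] turn [-0.0, -0.0, 31.5]
off [-16.86, 38.36, 10.14] turn [-0.0, -0.0, 31.5]
```

```bash
python3 -m crank '{"turn":[[0,0,4],[0,0,8],[0,0,12],[0,0,17],[0,0,22],[0,0,26],[0,0,29],[0,0,31.5],[0,0,31.5],[0,0,31.5],[0,0,31.5],[0,0,31.5]],"offset":[[-0.8,4.8,0],[-1.6,9.6,0],[-3,14.5,0],[-4.6,19.3,0],[-6.4,24,0],[-9.2,28.5,0],[-12.2,32.8,0],[-15,36.5,2],[-16.8,38.4,5],[-16.8,38.4,9],[-16.8,38.4,10],[-16.8,38.4,10]],"grip":[1,1,1,1,1,1,1,1,1,1,1,1]}'
python3 - <<'E'
from h import *
s=sense()
rel(pw(-150,1,100),-20.85,s);rel(pw(-150,1,55),-20.85,s);rel(pw(-95,1,55),-20.85,s)
c=read_camera("top"); cv2.imwrite("pics/c.png",cv2.resize(c["color"][180:340,320:480,::-1],None,fx=3.5,fy=3.5))
E
```

```text
time_s: 4.15
position: [0.4523, -0.2852, 0.1005]
ee_rot: [[0.934, -0.356, -0.002], [-0.356, -0.934, 0.001], [-0.003, -0.0, -1.0]]
contact_force: [-0.2, 0.3, 0.9]
gripper_width: 0.0
off [-0.0, 0.06, 0.05] turn [-0.0, 0.1, -0.0]
off [0.01, 0.07, 4.55] turn [-0.0, 0.1, -0.0]
off [5.51, 0.06, 4.54] turn [-0.0, 0.1, -0.0]
```

View pics/c.png

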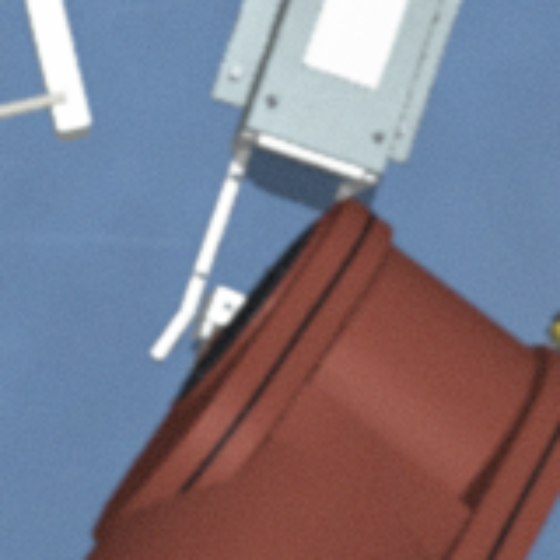

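The arm now hides the module in the top view, as expected; the module still stands at crop (225,310). I'll lower and tip.

```bash
python3 -m crank '{"turn":[[0,0,0],[0,0,0],[0,0,0],[0,0,0],[0,0,0],[0,0,0],[0,0,0],[0,0,0],[0,0,0],[0,0,0],[0,0,0],[0,0,0]],"offset":[[0,0,2.5],[0,0,4.3],[0,0,4.3],[0.6,0,4.3],[1.2,0,4.3],[1.5,0,4.3],[1.8,0,4.3],[2.1,0,4.3],[2.4,0,4.3],[2.7,0,4.3],[3.0,0,4.3],[3.3,0,4.3]],"grip":[1,1,1,1,1,1,1,1,1,1,1,1]}'
python3 - <<'E'
from h import *
for n in ("wrist","scene"):
    c=read_camera(n); im=c["color"][:,:,::-1]
    if n=="scene": im=cv2.resize(im[200:330,280:480],None,fx=4,fy=4)
    cv2.imwrite(f"pics/d_{n}.png",im)
E
```

```text
time_s: 5.4
position: [0.4844, -0.2974, 0.0589]
ee_rot: [[0.935, -0.356, -0.0], [-0.356, -0.935, 0.0], [-0.0, -0.0, -1.0]]
contact_force: [-0.6, 0.1, -0.3]
gripper_width: 0.003
```

View pics/d_wrist.png

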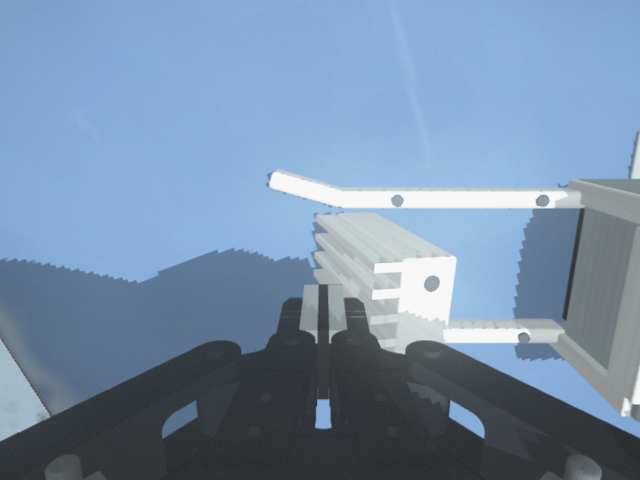

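View pics/d_scene.png

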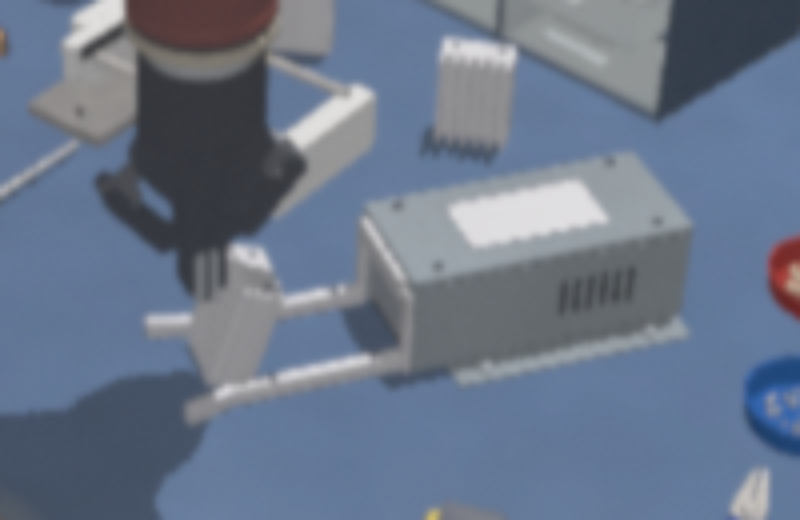

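The module is tipping about 15–20° without sliding; the finger touches near scene crop (215,285). I'll push on gently.

```bash
python3 -m crank '{"turn":[[0,0,0],[0,0,0],[0,0,0],[0,0,0],[0,0,0],[0,0,0],[0,0,0],[0,0,0],[0,0,0],[0,0,0]],"offset":[[0.3,0,0],[0.6,0,0],[0.9,0,0],[1.2,0,0],[1.5,0,0],[1.8,0,0],[2.1,0,0],[2.3,0,0],[2.3,0,0],[2.3,0,-3]],"grip":[1,1,1,1,1,1,1,1,1,1]}'
python3 - <<'E'
from h import *
c=read_camera("wrist"); im=c["color"][:,:,::-1]
cv2.imwrite(f"pics/e.png",im)
# next: to stick pregrasp
for f in (0,):
  s=sense()
  t=np.radians(-6.3)
  rel(pw(-130,1,200),-20.85,s)
  for a,r in ((-15,.53),(0,.5)):
    b=np.radians(a); rel([r*np.cos(b),r*np.sin(b),.2],-12,s)
  rel([.4741,.0957,.2],-6.3,s);rel([.4741,.0957,.12],-6.3,s)
E
```

```text
time_s: 6.5
position: [0.5041, -0.3041, 0.086]
ee_rot: [[0.935, -0.355, -0.006], [-0.355, -0.935, 0.002], [-0.006, 0.0, -1.0]]
contact_force: [0.5, 0.4, -0.8]
gripper_width: 0.001
off [-3.83, 0.01, -10.74] turn [0.0, -0.1, -0.0]
off [-5.53, -16.01, -10.75] turn [0.0, -0.1, -8.9]
off [-11.53, -28.4, -10.77] turn [0.0, -0.1, -8.9]
off [-17.36, -36.42, -10.78] turn [0.0, -0.1, -14.6]
off [-17.38, -36.42, -2.78] turn [0.0, -0.1, -14.6]
```

View pics/e.png

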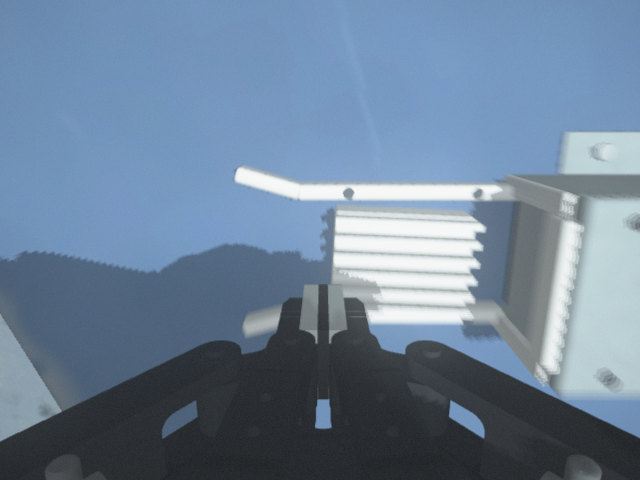

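The module lies fins up, straight between the guides, at wrist pixels (335–485, 210–325). Next is the stick: rise, swing over, open.

```bash
python3 -m crank '{"turn":[[0,0,0],[0,0,0],[0,0,-3],[0,0,-6],[0,0,-9],[0,0,-11],[0,0,-13],[0,0,-14.6],[0,0,-14.6],[0,0,-14.6],[0,0,-14.6],[0,0,-14.6]],"offset":[[-0.5,0,-4.5],[-2,-4,-7],[-4,-8.5,-7],[-5,-13,-7],[-6.5,-18,-7],[-8.5,-22.5,-7],[-10.5,-27,-7],[-13.2,-31,-7],[-15.8,-34.5,-7],[-17.4,-36.4,-6],[-17.4,-36.4,-3],[-17.4,-36.4,-3]],"grip":[1,0.5,0,0,0,0,0,0,0,0,0,0]}'
python3 - <<'E'
from h import *
s=sense()
rel([.4741,.0957,.038],-6.3,s);rel([.4741,.0957,.12],-6.3,s)
c=read_camera("wrist"); im=c["color"][:,:,::-1].copy()
w=cloud(c);z=w[...,2];m=(z>.08)&(z<.092)&(abs(w[...,0]-.474)<.05)&(abs(w[...,1]-.096)<.05)
p=w[m];print(len(p));print(cv2.minAreaRect(p[:,:2].astype(np.float32)*1000)); im[m]=im[m]//2+np.array([0,0,120],np.uint8)
cv2.imwrite(f"pics/f.png",im)
m=(z>.014)&(z<.026)&(abs(w[...,0]-.54)<.1)&(abs(w[...,1]-.09)<.04);p=w[m];print(len(p),cv2.minAreaRect(p[:,:2].astype(np.float32)*1000))
E
```

```text
time_s: 7.75
position: [0.4715, 0.0956, 0.1197]
ee_rot: [[0.994, -0.107, -0.002], [-0.107, -0.994, -0.003], [-0.002, 0.003, -1.0]]
contact_force: [-0.8, -0.7, 0.3]
gripper_width: 0.998
off [0.27, -0.06, 8.17] turn [0.2, 0.1, 0.1]
off [0.25, -0.03, -0.03] turn [0.2, 0.1, 0.1]
3309
((474.07781982421875, 97.60877990722656), (29.304975509643555, 23.759902954101562), 83.46324920654297)
9119 ((526.126708984375, 91.32716369628906), (28.505172729492188, 145.2417755126953), 83.34040069580078)
```

View pics/f.png

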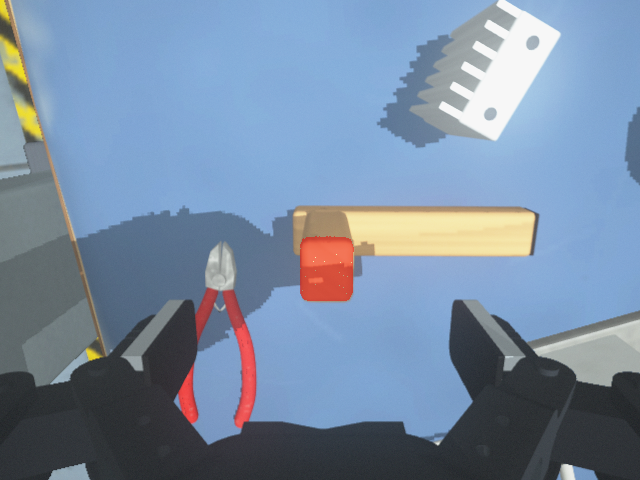

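The grip (red overlay, 327,270) lies between the open fingers. The side cutter, 12 mm high, is below fingertip height. Descend and close.

```bash
python3 -m crank '{"turn":[[0,0,0],[0,0,0],[0,0,0],[0,0,0],[0,0,0],[0,0,0],[0,0,0],[0,0,0],[0,0,0],[0,0,0],[0,0,0],[0,0,0]],"offset":[[0.25,-0.1,3],[0.25,-0.1,6],[0.25,-0.1,8],[0.25,-0.1,8.2],[0.25,-0.1,8.2],[0.25,-0.1,8.2],[0.25,-0.1,8.2],[0.25,-0.1,8.2],[0.25,-0.1,8.2],[0.25,-0.1,8.2],[0.25,-0.1,8.2],[0.25,-0.1,8.2]],"grip":[0,0,0,0,1,1,1,1,1,1,1,1]}'
python3 - <<'E'
from h import *
s=sense()
print(s["time_s"],s["gripper_width"],s["contact_force"])
E
```

```text
time_s: 9.0
position: [0.4757, 0.0958, 0.0402]
ee_rot: [[0.994, -0.109, 0.0], [-0.109, -0.994, -0.002], [0.0, 0.002, -1.0]]
contact_force: [-2.3, -1.0, 7.0]
gripper_width: 0.271
9.0 0.2714517569208762 [-2.29651184 -0.96534923  6.96881312]
```

Run:
```python
from h import *
s=sense()
for a,r in ((11.4,.475),(3,.47),(-5,.47),(-13,.47),(-21,.465),(-29,.46)):
    b=np.radians(a); rel([r*np.cos(b),r*np.sin(b),.15],-6.2+(a-11.4)*.32,s)
rel(pw(-235,0.5,150),-20.7,s)
```

```text
off [-0.98, 0.32, -10.98] turn [0.1, -0.0, -0.1]
off [0.15, 7.16, -10.96] turn [0.1, -0.0, 2.6]
off [0.75, 13.69, -10.95] turn [0.1, -0.0, 5.2]
off [0.44, 20.24, -10.94] turn [0.1, -0.0, 7.7]
off [-1.27, 26.56, -10.93] turn [0.1, -0.0, 10.3]
off [-3.81, 32.51, -10.92] turn [0.1, -0.0, 12.9]
off [-6.42, 36.11, -10.92] turn [0.1, -0.0, 14.4]
```

```bash
python3 -m crank '{"turn":[[0,0,0],[0,0,0],[0,0,0],[0,0,1],[0,0,3],[0,0,5],[0,0,7],[0,0,9],[0,0,11],[0,0,13],[0,0,14.4],[0,0,14.4]],"offset":[[0,0,-3],[0,0,-6.5],[-0.5,0.3,-10],[-0.2,4,-11],[0.3,8,-11],[0.7,12,-11],[0.7,16,-11],[0.4,20,-11],[-0.8,24.5,-11],[-2.3,29,-11],[-4.3,33,-11],[-6.4,36.1,-11]],"grip":[1,1,1,1,1,1,1,1,1,1,1,1]}'
python3 - <<'E'
from h import *
s=sense(); print(s["contact_force"])
rel(pw(-235,0.5,150),-20.7,s)
c=read_camera("wrist"); im=c["color"][:,:,::-1].copy()
cv2.imwrite(f"pics/g.png",im)
w=cloud(c); q=np.stack([(w-PORT)@EX,(w-PORT)@EY,w[...,2]],-1).reshape(-1,3)*1000
m=(q[:,2]>22)&(q[:,2]<36)&(abs(q[:,1])<29)&(q[:,0]>-130)&(q[:,0]<0);M=q[m]
print(len(M),np.percentile(M,[1,99],axis=0))
g=lambda d:((d-PORT)@EX*1000,(d-PORT)@EY*1000)
m=(q[:,2]>80)&(q[:,2]<145)&(abs(q[:,1])<60)&(q[:,0]>-200)&(q[:,0]<-60);M=q[m];print(len(M),np.percentile(M,[1,50,99],axis=0) if len(M) else 0)
if len(M): print(cv2.minAreaRect(M[:,:2].astype(np.float32)))
for sg in(1,-1):
  for x in (-80,-60,-40,-20):
    r=q[(q[:,2]>10)&(q[:,2]<18)&(q[:,1]*sg>25)&(q[:,1]*sg<45)&(abs(q[:,0]-x)<8)]; print(sg,x,len(r),np.percentile(r[:,1],[5,95]) if len(r) else 0)
E
```

```text
time_s: 10.2
position: [0.3711, -0.2581, 0.151]
ee_rot: [[0.935, -0.355, 0.0], [-0.355, -0.935, -0.002], [0.001, 0.002, -1.0]]
contact_force: [1.1, 0.2, -2.0]
gripper_width: 0.279
[ 1.05796451  0.24499348 -2.0026008 ]
off [0.05, -0.25, 0.1] turn [0.1, -0.1, -0.1]
3138 [[-90.09360599 -23.87706034  22.11833833]
 [-27.71818811  24.6594755   31.77547016]]
15339 [[-199.10583102  -13.27560441  115.16597267]
 [-155.80261411    2.79972215  130.88572885]
 [-111.49135723   13.41976094  132.45221916]]
((-154.66648864746094, -0.21901416778564453), (27.967744827270508, 90.66796875), 89.84986877441406)
1 -80 340 [25.56105096 37.9468768 ]
1 -60 300 [30.81501408 37.97145636]
1 -40 293 [30.8859524  37.96716787]
1 -20 22 [30.81739534 37.3302187 ]
-1 -80 0 0
-1 -60 0 0
-1 -40 0 0
-1 -20 103 [-37.03348684 -31.40842865]
```

View pics/g.png

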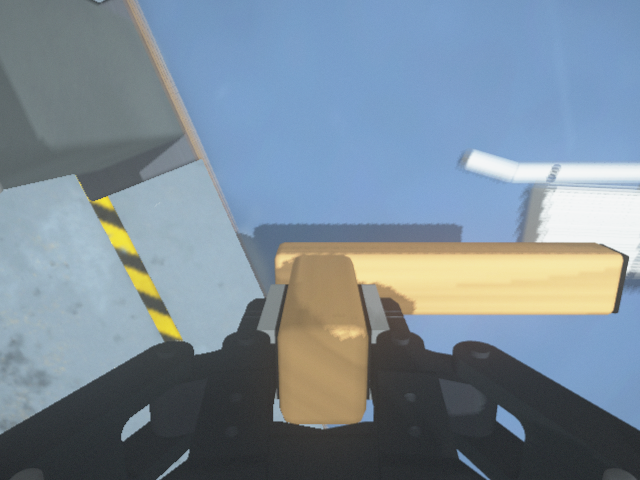

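The stick is aligned with the lane: tip at x=-111 mm, y≈0, relative yaw 0.15°, with the module's rear at -91 mm. The picture shows the bar's tip at (625,280) short of the module at (585,220). I'll lower to about 3 mm off the bench.

```bash
python3 -m crank '{"turn":[[0,0,0],[0,0,0],[0,0,0],[0,0,0],[0,0,0],[0,0,0],[0,0,0],[0,0,0],[0,0,0]],"offset":[[0,0,4],[0,0,8],[0,0,10],[0,0,10.8],[0,0,10.8],[0,0,10.8],[0.5,0,10.8],[1,0,10.8],[1,0,10.8]],"grip":[1,1,1,1,1,1,1,1,1]}'
python3 - <<'E'
from h import *
s=sense(); print(s["contact_force"]@EX,s["contact_force"],(s["position"]-PORT)@EX,(s["position"]-PORT)@EY)
E
```

```text
time_s: 11.15
position: [0.3777, -0.2665, 0.0435]
ee_rot: [[0.933, -0.36, 0.001], [-0.36, -0.933, -0.003], [0.002, 0.002, -1.0]]
contact_force: [-0.1, -0.7, -2.6]
gripper_width: 0.274
0.1725323321153759 [-0.06862015 -0.66491677 -2.57114607] -0.22639654920024083 -0.0075041692033976015
```

```bash
python3 -m crank '{"turn":[[0,0,0],[0,0,0]],"offset":[[0,-0.5,0],[0,-0.5,0]],"grip":[1,1]}'
python3 - <<'E'
from h import *
s=sense(); print(s["contact_force"]@EX,s["contact_force"],(s["position"]-PORT)@EX,(s["position"]-PORT)@EY,s["joint_pos"])
for x in (-215,-160,-100): rel(pw(x,-1.7,43.5),-20.8,s)
E
```

```text
time_s: 11.35
position: [0.3799, -0.2613, 0.0436]
ee_rot: [[0.933, -0.359, 0.001], [-0.359, -0.933, -0.002], [0.002, 0.002, -1.0]]
contact_force: [-0.0, -0.9, -2.0]
gripper_width: 0.279
0.2841481212043267 [-0.03416342 -0.88804238 -2.00018239] -0.22615843918505657 -0.0017897611804166165 [-0.34373698  0.20369439  0.93246055  2.15163737 -0.21112446  0.87634882
  0.34749321]
off [1.12, -0.01, 0.02] turn [0.1, -0.1, -0.2]
off [6.62, -0.03, 0.03] turn [0.1, -0.1, -0.2]
off [12.62, -0.05, 0.04] turn [0.1, -0.1, -0.2]
```

```bash
python3 -m crank '{"turn":[[0,0,-0.2],[0,0,-0.2],[0,0,-0.2],[0,0,-0.2],[0,0,-0.2],[0,0,-0.2],[0,0,-0.2],[0,0,-0.2]],"offset":[[0.5,0,0],[1,0,0],[1.5,0,0],[2,0,0],[2.5,0,0],[3,0,0],[3.5,0,0],[4,0,0]],"grip":[1,1,1,1,1,1,1,1]}'
python3 - <<'E'
from h import *
s=sense(); print(s["contact_force"]@EX,s["contact_force"],(s["position"]-PORT)@EX,(s["position"]-PORT)@EY)
c=read_camera("wrist"); im=c["color"][:,:,::-1].copy()
cv2.imwrite(f"pics/h_.png",im)
for x in (-160,-130,-100): rel(pw(x,-1.7,43.5),-20.8,s)
E
```

```text
time_s: 12.15
position: [0.4175, -0.2757, 0.0436]
ee_rot: [[0.935, -0.356, 0.001], [-0.356, -0.935, -0.002], [0.001, 0.002, -1.0]]
contact_force: [-1.9, 1.3, -1.2]
gripper_width: 0.274
-2.261644091416262 [-1.94085012  1.25839067 -1.22326277] -0.18593060174151818 -0.001918465484676721
off [2.59, -0.02, 0.01] turn [0.1, -0.1, -0.0]
off [5.59, -0.02, 0.02] turn [0.1, -0.1, -0.0]
off [8.59, -0.02, 0.02] turn [0.1, -0.1, -0.0]
```

View pics/h_.png

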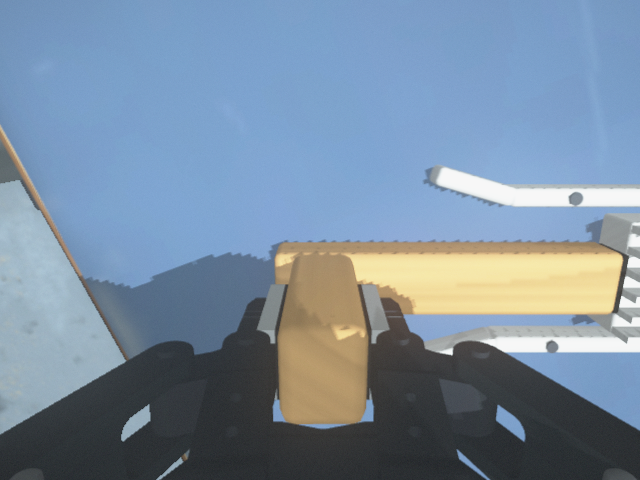

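The tip meets the module's rear centrally at (622,280), with a sliding force of about 2.3 N. Pushing on.

```bash
python3 -m crank '{"turn":[[0,0,0],[0,0,0],[0,0,0],[0,0,0],[0,0,0],[0,0,0],[0,0,0],[0,0,0],[0,0,0],[0,0,0]],"offset":[[0.5,0,0],[1,0,0],[1.5,0,0],[2,0,0],[2.5,0,0],[3,0,0],[3.5,0,0],[4,0,0],[4.5,0,0],[5,0,0]],"grip":[1,1,1,1,1,1,1,1,1,1]}'
python3 - <<'E'
from h import *
s=sense(); print(s["contact_force"]@EX,(s["position"]-PORT)@EX,(s["position"]-PORT)@EY)
rel(pw(-90,-1.7,43.5),-20.8,s)
c=read_camera("scene"); im=c["color"][:,:,::-1].copy()
cv2.imwrite("pics/i_.png",cv2.resize(im[200:330,280:480],None,fx=4,fy=4))
E
```

```text
time_s: 13.2
position: [0.4655, -0.2939, 0.0439]
ee_rot: [[0.935, -0.355, 0.001], [-0.355, -0.935, -0.003], [0.002, 0.002, -1.0]]
contact_force: [-1.1, 0.8, -2.3]
gripper_width: 0.271
-1.282815437930214 -0.1345429342012734 -0.0017599127059098494
off [4.45, -0.0, 0.05] turn [0.1, -0.1, -0.0]
```

View pics/i_.png

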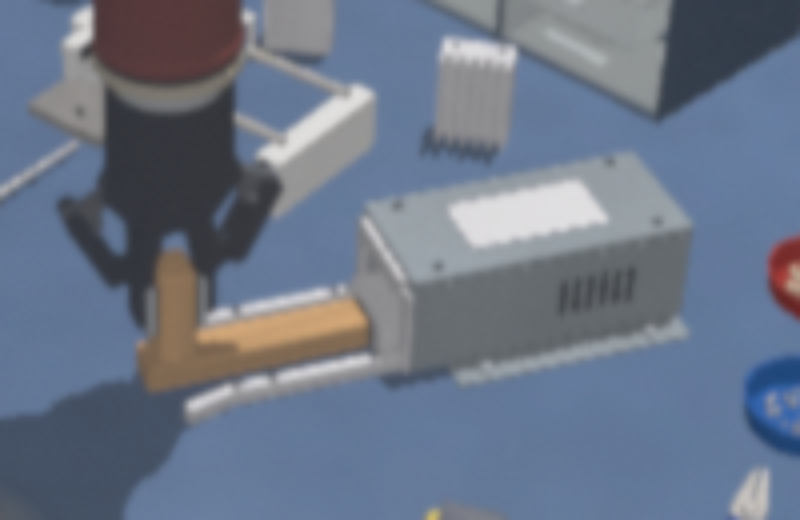

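The picture shows the module inside, with the tip at the doorway (365,325). Continue to about 10 mm short of the earliest possible contact.

```bash
python3 -m crank '{"turn":[[0,0,0],[0,0,0],[0,0,0],[0,0,0],[0,0,0],[0,0,0],[0,0,0],[0,0,0],[0,0,0],[0,0,0]],"offset":[[0.5,0,0],[1,0,0],[1.5,0,0],[2,0,0],[2.5,0,0],[3,0,0],[3.5,0,0],[4,0,0],[4.4,0,0],[4.8,0,0]],"grip":[1,1,1,1,1,1,1,1,1,1]}'
cat > f.py <<'E'
from h import *
F=[]
for i in range(3):
    s=sense(); F.append([s["contact_force"]@EX,s["contact_force"][2],(s["position"]-PORT)@EX*1000,(s["position"]-PORT)@EY*1000,*s["moment"]]); 
    if i<2: read_camera("wrist")
F=np.array(F).round(2); print(F); print(s["time_s"],F.mean(0).round(2),"tip",(F[-1,2]+124.3).round(1))
E
python3 f.py
```

```text
time_s: 14.25
position: [0.5115, -0.3112, 0.0442]
ee_rot: [[0.935, -0.355, 0.002], [-0.355, -0.935, -0.003], [0.003, 0.003, -1.0]]
contact_force: [-1.9, 0.5, -0.6]
gripper_width: 0.273
[[-1.970e+00 -5.500e-01 -8.540e+01 -1.640e+00  2.400e-01  6.100e-01
  -1.000e-02]
 [-1.360e+00 -1.900e+00 -8.473e+01 -1.520e+00  8.000e-02  3.000e-01
   3.000e-02]
 [-3.800e-01 -2.120e+00 -8.482e+01 -1.580e+00 -2.000e-02 -1.000e-02
   4.000e-02]]
14.35 [-1.240e+00 -1.520e+00 -8.498e+01 -1.580e+00  1.000e-01  3.000e-01
  2.000e-02] tip 39.5
```

```bash
python3 -m crank '{"turn":[[0,0,0],[0,0,0],[0,0,0],[0,0,0]],"offset":[[0.2,0,0],[0.4,0,0],[0.6,0,0],[0.8,0,0]],"grip":[1,1,1,1]}' | grep force; python3 f.py;  python3 -m crank '{"turn":[[0,0,0],[0,0,0]],"offset":[[0.15,0,0],[0.3,0,0]],"grip":[1,1]}' | grep force; python3 f.py
```

```text
contact_force: [-2.2, 1.4, -3.1]
[[-2.510e+00 -3.080e+00 -7.675e+01 -1.550e+00  2.000e-01  5.800e-01
   1.000e-02]
 [-1.420e+00 -3.200e+00 -7.638e+01 -1.470e+00  1.000e-01  4.300e-01
  -8.000e-02]
 [ 1.700e-01 -2.370e+00 -7.640e+01 -1.510e+00  9.000e-02  2.300e-01
  -3.000e-02]]
14.85 [-1.250e+00 -2.880e+00 -7.651e+01 -1.510e+00  1.300e-01  4.100e-01
 -3.000e-02] tip 47.9
contact_force: [-1.5, 0.7, -3.1]
[[-1.710e+00 -3.090e+00 -7.343e+01 -1.460e+00  2.200e-01  5.400e-01
  -3.000e-02]
 [-2.500e-01 -3.400e+00 -7.317e+01 -1.410e+00  1.600e-01  4.500e-01
   2.000e-02]
 [-6.800e-01 -3.430e+00 -7.320e+01 -1.430e+00  1.100e-01  3.200e-01
  -2.000e-02]]
15.15 [-8.800e-01 -3.310e+00 -7.327e+01 -1.430e+00  1.600e-01  4.400e-01
 -1.000e-02] tip 51.1
```

```bash
python3 -m crank '{"turn":[[0,0,0],[0,0,0]],"offset":[[0.15,0,0],[0.3,0,0]],"grip":[1,1]}' | grep force; python3 f.py
```

```text
contact_force: [-2.0, 1.4, -0.9]
[[-2.360e+00 -9.300e-01 -7.023e+01 -1.380e+00  3.300e-01  7.800e-01
   3.000e-02]
 [-8.300e-01 -4.070e+00 -7.006e+01 -1.370e+00  1.500e-01  4.600e-01
  -4.000e-02]
 [-1.070e+00 -3.780e+00 -7.004e+01 -1.390e+00  2.600e-01  3.900e-01
   1.000e-02]]
15.45 [ -1.42  -2.93 -70.11  -1.38   0.25   0.54  -0.  ] tip 54.3
```

```bash
python3 -m crank '{"turn":[[0,0,0],[0,0,0]],"offset":[[0.15,0,0],[0.3,0,0]],"grip":[1,1]}' | grep force; python3 f.py
```

```text
contact_force: [-5.9, 2.4, 0.0]
[[-6.380e+00  3.000e-02 -6.752e+01 -1.380e+00  5.400e-01  1.220e+00
   7.000e-02]
 [-4.630e+00 -1.570e+00 -6.735e+01 -1.390e+00  4.400e-01  1.000e+00
   1.000e-02]
 [-4.400e+00 -1.420e+00 -6.731e+01 -1.410e+00  5.000e-01  1.030e+00
  -4.000e-02]]
15.75 [-5.140e+00 -9.900e-01 -6.739e+01 -1.390e+00  4.900e-01  1.080e+00
  1.000e-02] tip 57.0
```

```bash
python3 -m crank '{"turn":[[0,0,0],[0,0,0]],"offset":[[0.15,0,0],[0.3,0,0]],"grip":[1,1]}' | grep force; python3 f.py
```

```text
contact_force: [-7.5, 3.2, 0.2]
[[-8.120e+00  1.600e-01 -6.524e+01 -1.420e+00  6.800e-01  1.590e+00
   5.000e-02]
 [-4.800e+00 -4.400e-01 -6.505e+01 -1.380e+00  5.200e-01  1.260e+00
  -2.000e-02]
 [-6.170e+00 -1.480e+00 -6.509e+01 -1.450e+00  5.900e-01  1.300e+00
   5.000e-02]]
16.05 [-6.360e+00 -5.900e-01 -6.513e+01 -1.420e+00  6.000e-01  1.380e+00
  3.000e-02] tip 59.2
```

The moving force rises from 2.3 N (sliding) to 6.4 N and then 8.1 N over 2.3 mm. That slope matches the plate's 0.7 N/mm, for a press of about 4–7 mm. I'll hold briefly, then draw back.

```bash
python3 -m crank '{"turn":[[0,0,0],[0,0,0],[0,0,0],[0,0,0],[0,0,0]],"offset":[[0,0,0],[0,0,0],[0,0,0],[0,0,0],[0,0,0]],"grip":[1,1,1,1,1]}' ; python3 f.py; python3 -m crank '{"turn":[[0,0,0],[0,0,0],[0,0,0],[0,0,0],[0,0,0],[0,0,0],[0,0,0],[0,0,0],[0,0,0],[0,0,0],[0,0,0],[0,0,0]],"offset":[[-0.3,0,0],[-0.8,0,0],[-1.5,0,0],[-2.3,0,0],[-3.3,0,0],[-4.5,0,0],[-5.7,0,0],[-6.9,0,0],[-8.1,0,0],[-9.3,0,0],[-10.5,0,0],[-11.5,0,0]],"grip":[1,1,1,1,1,1,1,1,1,1,1,1]}' ; python3 f.py
```

```text
time_s: 16.55
position: [0.5306, -0.3182, 0.0438]
ee_rot: [[0.935, -0.354, 0.001], [-0.354, -0.935, -0.003], [0.002, 0.003, -1.0]]
contact_force: [-3.2, 0.9, -1.5]
gripper_width: 0.276
[[-3.280e+00 -1.470e+00 -6.510e+01 -1.390e+00  3.900e-01  9.200e-01
  -2.000e-02]
 [-3.880e+00 -2.080e+00 -6.512e+01 -1.380e+00  4.000e-01  9.200e-01
   3.000e-02]
 [-2.800e+00 -1.550e+00 -6.512e+01 -1.420e+00  4.100e-01  8.900e-01
  -3.000e-02]]
16.65 [-3.320e+00 -1.700e+00 -6.511e+01 -1.400e+00  4.000e-01  9.100e-01
 -1.000e-02] tip 59.2
time_s: 17.85
position: [0.422, -0.2771, 0.0435]
ee_rot: [[0.935, -0.355, 0.001], [-0.355, -0.935, -0.003], [0.002, 0.002, -1.0]]
contact_force: [0.2, -0.2, -1.5]
gripper_width: 0.275
[[ 2.1000e-01 -1.5100e+00 -1.8122e+02 -1.5800e+00 -1.0000e-02  6.0000e-02
  -2.0000e-02]
 [-1.4700e+00 -3.1400e+00 -1.8274e+02 -1.7700e+00 -1.0000e-02  2.1000e-01
  -0.0000e+00]
 [-5.2000e-01 -2.3800e+00 -1.8156e+02 -1.5100e+00  3.0000e-02  1.0000e-02
  -5.0000e-02]]
17.95 [-5.9000e-01 -2.3400e+00 -1.8184e+02 -1.6200e+00  0.0000e+00  9.0000e-02
 -2.0000e-02] tip -57.3
```

Run:
```python
from h import *
c=read_camera("wrist"); cv2.imwrite("pics/j_w.png",c["color"][:,:,::-1])
w=cloud(c); q=np.stack([(w-PORT)@EX,(w-PORT)@EY,w[...,2]],-1).reshape(-1,3)*1000
m=(q[:,2]>19)&(q[:,2]<27)&(abs(q[:,1])<20)&(q[:,0]>-165)&(q[:,0]<-40);M=q[m]
print(len(M),np.percentile(M,[1,50,99],axis=0)); print(np.polyfit(M[:,0],M[:,2],1)*[1000,1])
s=sense(); rel(pw(-182,-1.7,40.0),-20.8,s); print(s["time_s"])
c=read_camera("scene"); im=c["color"][:,:,::-1]
cv2.imwrite("pics/j_s.png",cv2.resize(im[200:330,280:480],None,fx=4,fy=4,interpolation=cv2.INTER_CUBIC))
```

```text
15772 [[-163.15521576  -12.82813215   19.83080587]
 [-108.60602217    2.27518689   23.47873162]
 [ -57.63350122   13.84558685   24.96508552]]
[-0.19300569 23.32594161]
off [-0.16, 0.04, 0.37] turn [0.1, -0.1, 0.0]
18.0
```

View pics/j_w.png

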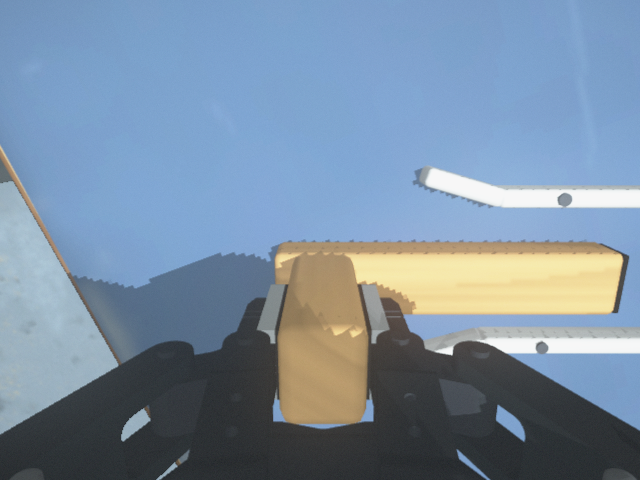

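View pics/j_s.png

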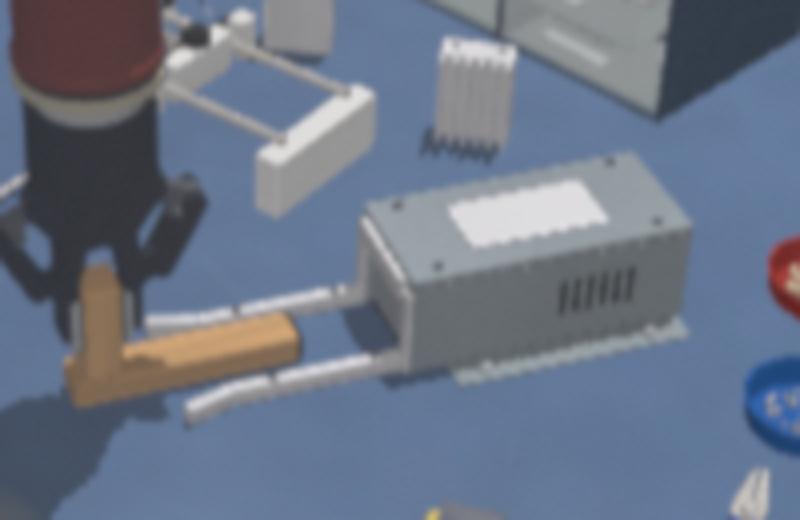

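The stick is undisturbed in the grip (tip 124.4 mm ahead, level) and out of the doorway; the doorway at scene crop (385,280) looks shut. Set it down and release.

```bash
python3 -m crank '{"turn":[[0,0,0],[0,0,0],[0,0,0],[0,0,0],[0,0,0],[0,0,0],[0,0,0],[0,0,0],[0,0,0],[0,0,0],[0,0,0]],"offset":[[-0.1,0,0.2],[-0.1,0,0.35],[-0.1,0,0.35],[-0.1,0,0.35],[-0.1,0,0.35],[-0.1,0,0.35],[-0.1,0,0.35],[-0.1,0,0.35],[-0.1,0,0.35],[-0.1,0,0.35],[-0.1,0,0.35]],"grip":[1,1,1,0.6,0.4,0,0,0,0,0,0]}'
python3 - <<'E'
from h import *
s=sense(); rel(pw(-182,0,200),-20.8,s)
E
```

```text
time_s: 19.15
position: [0.4225, -0.277, 0.0403]
ee_rot: [[0.935, -0.354, 0.002], [-0.354, -0.935, -0.003], [0.003, 0.002, -1.0]]
contact_force: [-0.0, 0.2, -0.8]
gripper_width: 0.994
off [-0.08, -0.1, -15.97] turn [0.1, -0.2, 0.1]
```

Rise straight up, then swing left to clear the view.

```bash
python3 -m crank '{"turn":[[0,0,0],[0,0,0],[0,0,0],[0,0,0],[0,0,0],[0,0,0],[0,0,0],[0,0,0],[0,0,0],[0,0,0],[0,0,0],[0,0,0]],"offset":[[0,0,-1.5],[0,0,-4],[0,0,-8],[0,0,-12],[0,0,-16],[0,0,-18],[1,-4,-18],[2,-8,-18],[3,-12,-18],[3,-16,-18],[3,-20,-18],[3,-24,-18]],"grip":[0,0,0,0,0,0,0,0,0,0,0,0]}'
python3 - <<'E'
from h import *
np.set_printoptions(precision=1,suppress=True)
c=read_camera("top"); cv2.imwrite("pics/k_t.png",cv2.resize(c["color"][110:350,120:480,::-1],None,fx=2.2,fy=2.2))
w=cloud(c); q=np.stack([(w-PORT)@EX,(w-PORT)@EY,w[...,2]],-1).reshape(-1,3)*1000
m=(q[:,2]>14)&(q[:,2]<26)&(abs(q[:,1])<26)&(q[:,0]>-240)&(q[:,0]<-30);M=q[m]
print(len(M),cv2.minAreaRect(M[:,:2].astype(np.float32)),M[:,2].mean())
m=(q[:,2]>78)&(q[:,2]<95)&(abs(q[:,1])<40)&(q[:,0]>-240)&(q[:,0]<-130);M=q[m]
print("griptop",len(M),M.mean(0) if len(M) else 0)
c=read_camera("scene"); im=c["color"][:,:,::-1]
cv2.imwrite("pics/k_s.png",cv2.resize(im[180:330,240:480],None,fx=3.3,fy=3.3,interpolation=cv2.INTER_CUBIC))
w=cloud(c); P=[]
for z in (10,20,30,40):
    for y in (-20,-10,0,10,20):
        u,v=proj(c,pw(0,y,z))[0]; a=w[int(round(v)),int(round(u))]-PORT; P.append((z,y,a@EX*1000,a@EY*1000,a[2]*1000))
print(np.array(P))
E
```

```text
time_s: 20.35
position: [0.5356, -0.0615, 0.2211]
ee_rot: [[0.935, -0.355, 0.003], [-0.355, -0.935, -0.003], [0.004, 0.002, -1.0]]
contact_force: [0.5, -0.0, 0.3]
gripper_width: 1.0
742 ((-127.0076904296875, -0.6533002853393555), (28.687171936035156, 144.7500457763672), 89.8829574584961) 19.77259542290715
griptop 187 [-179.4   -0.2   85.1]
[[ 10.  -20.    4.4 -10.7   0. ]
 [ 10.  -10.    3.1  -0.2   1.7]
 [ 10.    0.    2.5   5.2   4.1]
 [ 10.   10.    4.4  23.3  -0.6]
 [ 10.   20.    2.5  26.    4.3]
 [ 20.  -20.    4.2  -9.8  12.2]
 [ 20.  -10.    6.8   3.1   7.9]
 [ 20.    0.    4.8  11.7   8.2]
 [ 20.   10.    6.4  22.6   9.1]
 [ 20.   20.    3.7  29.8  10.7]
 [ 30.  -20.    5.5  -5.8  18.4]
 [ 30.  -10.    6.4   3.1  17.6]
 [ 30.    0.    6.   15.7  17.7]
 [ 30.   10.    4.9  20.2  20.9]
 [ 30.   20.    3.6  30.4  20. ]
 [ 40.  -20.    6.7  -2.   24.7]
 [ 40.  -10.    4.6  -0.   30. ]
 [ 40.    0.    6.9  18.7  24.8]
 [ 40.   10.    6.1  23.7  27.6]
 [ 40.   20.    2.9  30.   33.2]]
```

View pics/k_t.png

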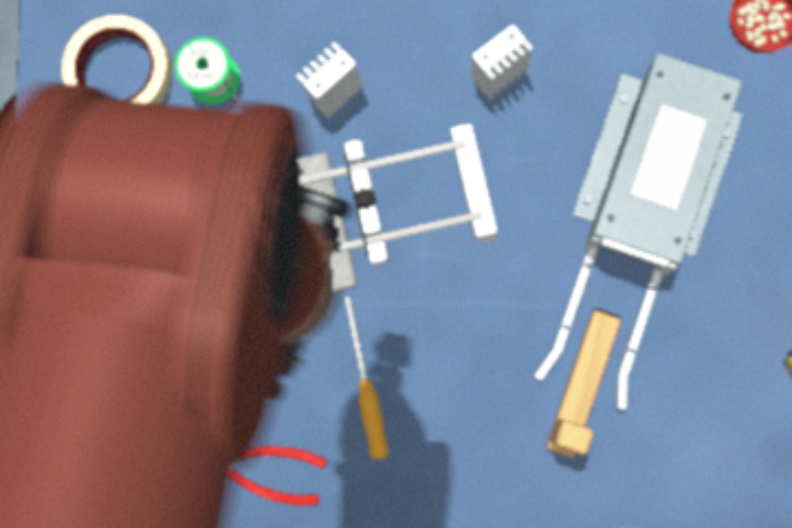

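View pics/k_s.png

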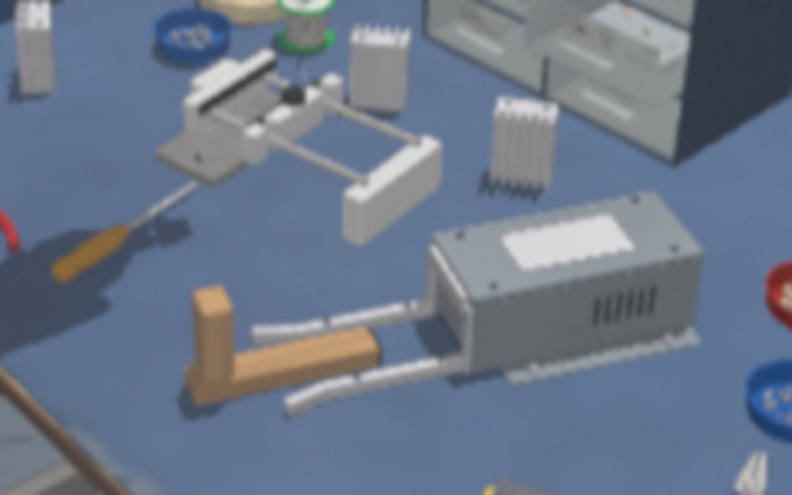

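Run:
```python
from rig import *
print(sense()["time_s"]); print(job_done())
```

```text
20.45
the job is handed in; nothing more can be done
None
```

I tipped the right-most module into the lane fins up and pushed it through the flap with the stick until the contact plate pressed back. I then drew the stick out, stood it on its bar outside the chamber, and handed the job in at 20.45 s of the 64 s allowed.

**Plate contact:** While the stick moved, the force rose from about 2.3 N (plain sliding) to 8.1 N, and the last step's slope matched the plate's 0.7 N/mm. I put the press at 4–7 mm and held it for about 0.7 s. I could only infer this from force and travel. The readings are noisy (about ±1 N), and the force fell from about 6 N to 3.3 N during the hold. The stick had not slipped in the grip.

**Last checks:**
- **Flap:** the doorway surface measures as an upright plane 3–7 mm inside the port point over its lower 30 mm, so the flap is shut.
- **Stick:** it is level, with its tip 55 mm outside the doorway and its grip top 85 mm high.
- **Gripper:** it is open, clear of everything and reads no real contact force.
- **Other things:** none looked moved in the last pictures. The arm hid part of the bench on the robot's left, including part of the side cutter and the spare module there.
- **Disagreement:** the network's first port estimate was about 6 mm off sideways from the guides and roof edges. I went by the guides and roof.

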